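# Line up the dip pots by height on the deli display board

## Task

Line the four dip pots up by height on the black display board, one upright in the middle of each white ring, with the tallest next to the red tag and then down in order to the shortest next to the white tag. Set them down rather than dropping or tipping them, and leave the shaker, the oil bottle and the cracker box standing where they are.

Things in the scene. Friction and masses are not known exactly. Their poses are not given: they have to be found in the camera images.
- pot_purple: Loose upright round dip pot, dark purple (olive dip) with a white lid rim and a dark purple disc on top; 102 mm high, the tallest of the four; 56 mm diameter all the way up; between 70 and 230 g. Origin: centre of its underside, z up.
- pot_cream: Loose upright round dip pot, cream-yellow (chickpea dip) with a white lid rim and a cream-yellow disc on top; 80 mm high, the second tallest of the four; 56 mm diameter all the way up; between 70 and 230 g. Origin: centre of its underside, z up.
- pot_green: Loose upright round dip pot, green (herb dip) with a white lid rim and a green disc on top; 60 mm high, the second shortest of the four; 56 mm diameter all the way up; between 70 and 230 g. Origin: centre of its underside, z up.
- pot_red: Loose upright round dip pot, red (pepper dip) with a white lid rim and a red disc on top; 42 mm high, the shortest of the four; 56 mm diameter all the way up; between 70 and 230 g. Origin: centre of its underside, z up.
- board: Fixed black display board, 110 x 470 x 12 mm, lying on the table, its top 12 mm above the table. Origin: centre of its underside; its x axis runs across the board, its y axis along its length, z up. On its top are four white rings (78 mm outer diameter, flat, printed) in a row on its centre line, centred at y = -135, -45, +45 and +135 mm of its own frame (x = 0).
- tag_red: Fixed red price tag (blank leaning card, 46 mm wide, about 40 mm high) on one end of the board, 207 mm from the board's centre along its length; at either end from start to start. The tallest pot belongs on the ring next to it. Origin: centre of its underside, on the board's top.
- tag_white: Fixed white price tag, the same shape, on the other end of the board. The shortest pot belongs on the ring next to it. Origin: centre of its underside, on the board's top.
- shaker: Bystander: loose steel shaker, 42 mm diameter, 85 mm high, stands among the pots. Origin: centre of its underside.
- oil: Bystander: loose small amber oil bottle with black cap, 48 mm diameter, 130 mm high, stands among the pots. Origin: centre of its underside.
- crackers: Bystander: loose small brown and orange cracker box, 75 x 50 x 50 mm, stands among the pots. Origin: centre of its underside.
Not all that is in view belongs to the job. What is shaped like the pot_purple but blue or turquoise is not meant.

How it is judged:
At the end, for the whole second after the job is handed in: Each pot stands upright (within 0.1 rad) on the board's top, its centre within 13 mm of its ring's centre along and across the board, ordered tallest (red tag) to shortest (white tag); all released and at rest (((y of tag_red in the frame of board above 0 m and y of pot_purple in the frame of board between 0.122 and 0.148 m and y of pot_cream in the frame of board between 0.032 and 0.058 m and y of pot_green in the frame of board between -0.058 and -0.032 m and y of pot_red in the frame of board between -0.148 and -0.122 m) or (y of tag_red in the frame of board below 0 m and y of pot_purple in the frame of board between -0.148 and -0.122 m and y of pot_cream in the frame of board between -0.058 and -0.032 m and y of pot_green in the frame of board between 0.032 and 0.058 m and y of pot_red in the frame of board between 0.122 and 0.148 m)) and x of pot_purple in the frame of board between -0.013 and 0.013 m and z of pot_purple in the frame of board between 0.008 and 0.016 m and angle between each of pot_purple, pot_cream, pot_green, pot_red's own z axis and vertical below 0.1 rad and linear speed of each of pot_purple, pot_cream, pot_green, pot_red below 0.02 m/s and contact force between the fingers and pot_purple below 0.1 N and x of pot_cream in the frame of board between -0.013 and 0.013 m and z of pot_cream in the frame of board between 0.008 and 0.016 m and contact force between the fingers and pot_cream below 0.1 N and x of pot_green in the frame of board between -0.013 and 0.013 m and z of pot_green in the frame of board between 0.008 and 0.016 m and contact force between the fingers and pot_green below 0.1 N and x of pot_red in the frame of board between -0.013 and 0.013 m and z of pot_red in the frame of board between 0.008 and 0.016 m and contact force between the fingers and pot_red below 0.1 N); the robot touches nothing.
It fails at once if the shaker, the oil bottle or the cracker box is moved by more than 30 mm or knocked over (distance of any of shaker, oil, crackers from where it was at the start of the episode above 0.03 m or angle between any of shaker, oil, crackers's own z axis and vertical above 0.5 rad).
It fails at once if a pot is tipped by more than 40 degrees (angle between any of pot_purple, pot_cream, pot_green, pot_red's own z axis and vertical above 0.7 rad).
It fails at once if a pot is dropped: its underside is more than 40 mm above the table while the fingers do not touch it ((height (world z) of pot_purple above 0.04 m and contact force between the fingers and pot_purple below 0.02 N) or (height (world z) of pot_cream above 0.04 m and contact force between the fingers and pot_cream below 0.02 N) or (height (world z) of pot_green above 0.04 m and contact force between the fingers and pot_green below 0.02 N) or (height (world z) of pot_red above 0.04 m and contact force between the fingers and pot_red below 0.02 N)).
It also fails if it takes over 112 s, if anything falls off the work surface, if the arm or the gripper's body presses on something with over 40 N, if the wrist force passes 120 N, or if a joint passes its speed limit or range.

## Robot

A 6-joint arm with a two-finger parallel gripper is mounted at the origin on the work surface. World frame = base frame: x ahead of the robot, y to its left, z up, the work surface at z = 0. Lengths are in m, angles in rad, forces in N, time in s.
With the tool pointing down it reaches from about 0.35 to 0.975 m from the base axis. Payload 4.9 kg.
Tool frame: the origin (TCP) lies at the very end of the fingers, on their centre line; the grasp point (between the pads) lies 19 mm behind it (ctrl.grasp_offset is the distance from the TCP to the grasp point, in m); z points along the fingers, y is the line along which they close (so a half turn about z gives the same grasp; the last joint's range is limited). The gripper opens to 85 mm and grips with 20 to 120 N. Pads are 22 mm wide; open, the fingers measure 114 mm over their backs; the gripper's body (76 mm by 85 mm) begins 54 mm behind the grasp point. The pads swing forward as they close: fully open they stand 13 mm farther back than shut.
Start: joints at [-1.359, 0.053, 1.613, -0, 1.476, -0.119], TCP at [0.203, -0.591, 0.231] pointing down, gripper open.
Joint ranges: [-3.01, 3.01], [-1.01, 2.22], [0.06, 2.58], [-1.02, 4.17], [0.09, 2.62], [-3.14, 3.14]. Speed limits (rad/s): [2.57, 2.57, 3.14, 3.14, 3.14, 3.14].

## Interface

Orientations are given as a rotation vector (axis times angle).
In Python, from station import ctrl, optics gives the robot as it stands.
- The arm moves only by the shell command python3 -m handwheel 'ROWS' [OPENING] [FORCE]. ROWS is JSON, a list of rows, each an object of numbers: "tx", "ty", "tz": the shift along the tool's x, y, z in mm; "roll": the turn about the tool's z in rad. A call has 1 to 12 rows; each row shifts and turns the commanded pose from where the row before left it, along the tool's axes as they then stand; what a row does not reach is not made up. A row lasts 1/12 s, in which the tool goes at most 41.7 mm and 7.16 degrees, less where a joint would pass 70% of its speed; a pose out of reach is approached as far as the arm can. A call with a gripper value outside its range is refused whole. OPENING is the finger opening in mm, from 0 to 85.4, set as the call begins (- or left out, the last holds). The fingers move at their own pace and stop on an object; FORCE is the grip in N (left out, the last holds). Time passes only in rows, so rows that do not move let the fingers close. It gives the time, the measured TCP pose, the force, the opening and the grip force at its end, in the units of the state.
- ctrl.get_obs(): the state, without advancing time (a new reading comes with each control period).
- optics.get_image(name): name is "scene" or "top" or "wrist"; returns (picture, depth): 384x512x3 uint8, red, green, blue; 384x512 float32, m along the optical axis (not along the pixel's ray), 0 where there is no reading.
- optics.camera_params(name): a dict with "mtx" (3x3 intrinsics, pixels), "extrinsics" (4x4, takes a point from camera to world coordinates); the wrist camera has in their place "tool_from_camera" (4x4, takes a point from camera to tool coordinates, whose origin is the TCP and whose axes are the flange's). Camera axes: x right, y down, z forward; pixel columns grow to the right and rows downward; lengths in m; the calibration is good to about 2 mm. A picture is of the moment at which its call begins: read the wrist's pose just before it. camera_params takes no time and is no camera call.
- ctrl.finish_job(): hands the job in; it is judged then, once.
The state is a dict: "t": time; "q": joint angles; "dq": joint speeds; "effort": joint torques, N m; "tool_pos": TCP position; "tool_rot": TCP orientation; "contact_force": force on the tool from outside, world axes, zero at the start; "wrist_torque": the same for the moment, N m; "opening": finger opening in m; "grip_force": force on a finger pad.
Only numpy, scipy, OpenCV 4.12 (cv2) and the standard library are available. Lean on these libraries where they do the work, as an engineer would, in place of code of your own. Each camera call takes 0.05 s, during which the arm holds its last target. There are 200 camera calls.

## Working session

There is one attempt and no reset: what is moved stays moved. The work goes in short steps, Python scripts to look and compute and a shell command to move; the robot and the scene stay as the last step left them, time stands still between calls to the robot, and variables do not carry over. Pictures are saved under pics/ and viewed, at most 14 in all, crops included, and the job is handed in when it is done.

```bash
ls; mkdir -p pics; python3 - <<'E'
from station import ctrl, optics
import cv2,numpy as np
o=ctrl.get_obs();print(o['t'],o['tool_pos'],o['tool_rot'],o['opening'],ctrl.grasp_offset)
for n in('top','scene'):
    p,d=optics.get_image(n);cv2.imwrite(f'pics/{n}0.png',p[:,:,::-1]);np.savez(f'{n}0.npz',p=p,d=d)
    c=optics.camera_params(n);print(n,c['mtx'].round(1).tolist(),c['extrinsics'].round(3).tolist())
E
```

```text
pics
0.0 [ 0.20285285 -0.59050598  0.23008097] [-3.09672587e+00 -5.16884413e-01  1.97921707e-04] 0.085589118984657 0.0187
top [[498.8, 0.0, 254.1], [0.0, 498.8, 188.8], [0.0, 0.0, 1.0]] [[0.005, -0.992, 0.127, 0.329], [-1.0, -0.007, -0.013, 0.015], [0.014, -0.127, -0.992, 1.412], [0.0, 0.0, 0.0, 1.0]]
scene [[424.2, 0.0, 257.1], [0.0, 424.2, 195.8], [0.0, 0.0, 1.0]] [[0.549, 0.514, -0.659, 1.235], [0.836, -0.339, 0.432, -0.491], [-0.001, -0.788, -0.615, 0.726], [0.0, 0.0, 0.0, 1.0]]
```

View pics/top0.png

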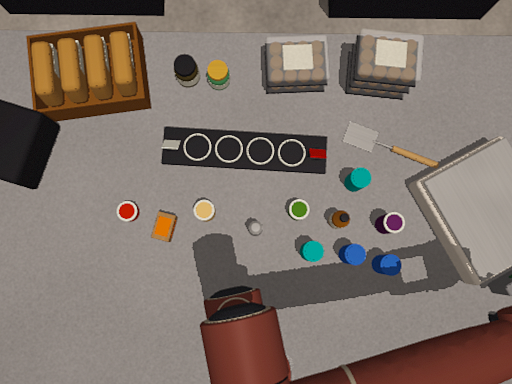

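View pics/scene0.png

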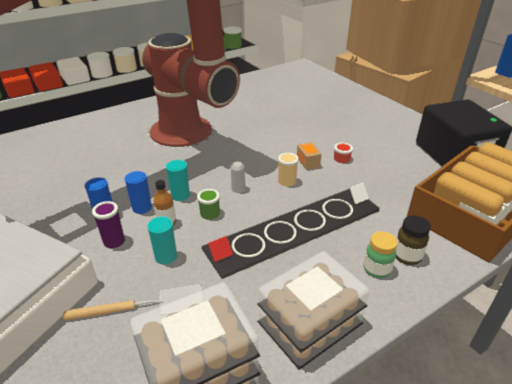

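Top view candidates:
- **Pots:** purple at (393,223), cream at (204,210), green at (299,209), red at (128,211).
- **Lookalikes:** turquoise at (359,179) and (312,251), blue at (354,254) and (388,264). The yellow and green jars at (218,72) and (185,68) are not pots.
- **Bystanders:** oil at (341,219), shaker at (255,228), crackers at (164,226).
- **Board:** rings at about (197,147), (229,149), (260,151) and (292,153), with the red tag at (318,154) and the white tag at (171,145).

I choose the dark purple, white-rimmed pot, then measure everything and check with one close crop.

```bash
cat > h.py <<'E'
from station import ctrl, optics
import cv2,numpy as np
from scipy.spatial.transform import Rotation as R
C={n:optics.camera_params(n) for n in('top','scene')}
def ray(n,u,v,z):
    c=C[n];K,T=c['mtx'],c['extrinsics']
    d=T[:3,:3]@np.linalg.solve(K,[u,v,1]);return (T[:3,3]+d*(z-T[2,3])/d[2])[:2]
def px(n,P):
    c=C[n];T=c['extrinsics'];q=c['mtx']@(T[:3,:3].T@(np.array(P)-T[:3,3]));return q[:2]/q[2]
def disc(p,d,n,c0,h,r=16):
    """centre of a lid at height h near pixel c0: centroid of all depth pixels at lid height"""
    K,T=C[n]['mtx'],C[n]['extrinsics']
    v,u=np.mgrid[c0[1]-r:c0[1]+r+1,c0[0]-r:c0[0]+r+1];z=d[v,u]
    P=np.linalg.inv(K)@np.stack([u.ravel(),v.ravel(),np.ones(u.size)])*z.ravel()
    P=(T[:3,:3]@P).T+T[:3,3]
    m=(abs(P[:,2]-h)<.007)
    uv=np.stack([u.ravel()[m],v.ravel()[m]],1).astype(np.float32)
    (a,b),rad=cv2.minEnclosingCircle(uv)
    return ray(n,a,b,h),ray(n,*uv.mean(0),h),rad,m.sum(),P[m,2].mean() if m.any() else None
def rel(xy):
    """needed tool-frame shift (mm) to bring TCP above xy"""
    o=ctrl.get_obs();d=np.r_[xy,o['tool_pos'][2]]-o['tool_pos']
    return (R.from_rotvec(o['tool_rot']).inv().apply(d)*1000).round(1)
E
python3 - <<'E'
from h import *
f=np.load('top0.npz');p,d=f['p'],f['d']
for k,c,h in(('purple',(393,222),.102),('cream',(204,209),.08),('green',(299,208),.06),('red',(128,211),.042),('shaker',(255,226),.085),('oil',(343,217),.13),('crack',(165,224),.05),('turq',(359,177),.102),('blue',(353,251),.102),('turq2',(312,248),.102)):
    a,b,r,n,z=disc(p,d,'top',c,h);print(k,a.round(4),b.round(4),round(r,1),n,z)
g=cv2.cvtColor(p,cv2.COLOR_RGB2GRAY)
for cx,cy in((197,147),(229,149),(260,151),(292,153)):
    m=np.zeros_like(g);m[cy-17:cy+18,cx-16:cx+17]=(g[cy-17:cy+18,cx-16:cx+17]>110)
    n,l,s,ce=cv2.connectedComponentsWithStats(m);i=1+np.argmax(s[1:,4])
    pts=np.argwhere(l==i)[:,::-1].astype(np.float32)
    (a,b),r=cv2.minEnclosingCircle(pts);print('ring',ray('top',a,b,.012).round(4),ray('top',*ce[i],.012).round(4),r)
i=p[130:290,100:440,::-1];cv2.imwrite('pics/crop.png',cv2.resize(i,None,fx=2.3,fy=2.3,interpolation=cv2.INTER_CUBIC))
E
```

```text
purple [ 0.4111 -0.3712] [ 0.4113 -0.3711] 10.7 353 0.10253203314007368
cream [0.4432 0.1315] [0.4432 0.1314] 10.4 333 0.08079695264092566
green [ 0.4482 -0.1253] [ 0.4484 -0.1254] 10.2 323 0.06059081505189479
red [0.4419 0.3457] [0.4421 0.3457] 10.3 320 0.04275839646609173
shaker [ 0.3969 -0.0069] [ 0.3968 -0.0063] 6.7 121 0.08382682096519137
oil [ 0.4216 -0.2353] [ 0.4215 -0.236 ] 4.6 65 0.13021743078633946
crack [0.401  0.2447] [0.4001 0.2436] 15.9 503 0.050488921634984175
turq [ 0.5313 -0.2867] [ 0.5306 -0.2865] 10.6 337 0.10229885261588817
blue [ 0.3268 -0.2665] [ 0.3273 -0.2668] 10.8 361 0.10248647693193452
turq2 [ 0.335  -0.1576] [ 0.3349 -0.1571] 10.7 352 0.10246520299812499
ring [0.6288 0.1606] [0.6289 0.1601] 14.10893726348877
ring [0.6243 0.0708] [0.6233 0.0704] 14.08434772491455
ring [ 0.6199 -0.0193] [ 0.6187 -0.0187] 14.080023765563965
ring [ 0.6145 -0.1093] [ 0.6137 -0.1101] 14.010843276977539
```

View pics/crop.png

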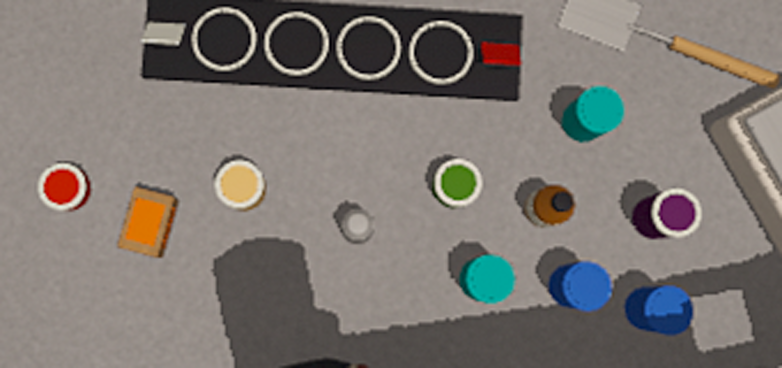

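The close crop shows the white-rimmed dark purple lid at crop (675,212), which is full-image (393,222). It is distinct from the plain blue and turquoise lids. I align the tool with the world axes first.

```bash
python3 -m handwheel '[{"roll":0.11},{"roll":0.11},{"roll":0.111},{"tx":20,"ty":-20},{"tx":25,"ty":-28},{"tx":25,"ty":-28},{"tx":25,"ty":-28},{"tx":25,"ty":-28},{"tx":25,"ty":-28},{"tx":25,"ty":-28},{"tx":20,"ty":-20},{}]' 85 60; python3 -c "
from h import *
print(rel((.411,-.371)),rel((.614,-.1095)))"
```

```text
[ 268.1 -140.1    0.3] [ 545.1 -321.5    0.7]$[0]: bad value
```

```bash
python3 -m handwheel '[{"tx":0,"ty":0,"tz":0,"roll":0.11},{"tx":0,"ty":0,"tz":0,"roll":0.11},{"tx":0,"ty":0,"tz":0,"roll":0.111}]' 85 60; python3 -m handwheel --help | head -30
```

```text
t: 0.35
tool_pos: [0.2029, -0.5907, 0.2306]
tool_rot: [-3.14, 0.009, 0.0]
contact_force: [-0.7, 0.1, 0.0]
opening: 0.0851
grip_force: 0.0invalid input: not JSON, or not a number
```

```bash
python3 -m handwheel '[{"tx":15,"ty":-15,"tz":0,"roll":0},{"tx":25,"ty":-27,"tz":0,"roll":0},{"tx":25,"ty":-27,"tz":0,"roll":0},{"tx":25,"ty":-27,"tz":0,"roll":0},{"tx":25,"ty":-27,"tz":0,"roll":0},{"tx":25,"ty":-27,"tz":0,"roll":0},{"tx":25,"ty":-27,"tz":0,"roll":0},{"tx":25,"ty":-27,"tz":0,"roll":0},{"tx":18,"ty":-16,"tz":0,"roll":0},{"tx":0,"ty":0,"tz":0,"roll":0},{"tx":0,"ty":0,"tz":0,"roll":0}]'; python3 -c "
from h import *
print(rel((.411,-.371)),ctrl.get_obs()['tool_rot'])"
```

```text
t: 1.27
tool_pos: [0.4115, -0.3701, 0.2308]
tool_rot: [-3.141, -0.004, 0.001]
contact_force: [0.3, -0.0, 0.8]
opening: 0.0852
grip_force: 0.0
[-0.5  0.9  0. ] [-3.14127150e+00 -3.72328149e-03  1.25108330e-03]
```

```bash
python3 -m handwheel '[{"tx":0,"ty":1,"tz":25,"roll":0},{"tx":0,"ty":0,"tz":30,"roll":0},{"tx":0,"ty":0,"tz":30,"roll":0},{"tx":0,"ty":0,"tz":30,"roll":0},{"tx":0,"ty":0,"tz":30,"roll":0},{"tx":0,"ty":0,"tz":25,"roll":0},{"tx":0,"ty":0,"tz":15,"roll":0},{"tx":0,"ty":0,"tz":0,"roll":0},{"tx":0,"ty":0,"tz":0,"roll":0}]'; python3 -m handwheel '[{"tx":0,"ty":0,"tz":0,"roll":0},{"tx":0,"ty":0,"tz":0,"roll":0},{"tx":0,"ty":0,"tz":0,"roll":0},{"tx":0,"ty":0,"tz":0,"roll":0},{"tx":0,"ty":0,"tz":0,"roll":0},{"tx":0,"ty":0,"tz":0,"roll":0},{"tx":0,"ty":0,"tz":0,"roll":0},{"tx":0,"ty":0,"tz":0,"roll":0}]' 45 50
```

```text
t: 2.02
tool_pos: [0.4097, -0.3723, 0.0453]
tool_rot: [-3.14, 0.003, 0.003]
contact_force: [0.5, 1.2, -0.1]
opening: 0.085
grip_force: 0.0
t: 2.68
tool_pos: [0.412, -0.3735, 0.0485]
tool_rot: [3.139, -0.0, 0.003]
contact_force: [-0.1, 0.6, 7.0]
opening: 0.0549
grip_force: 52.9
```

```bash
python3 -m handwheel '[{"tx":0,"ty":0,"tz":-8,"roll":0},{"tx":0,"ty":0,"tz":-15,"roll":0},{"tx":0,"ty":0,"tz":-22,"roll":0},{"tx":0,"ty":0,"tz":-25,"roll":0},{"tx":0,"ty":0,"tz":-25,"roll":0},{"tx":0,"ty":0,"tz":-25,"roll":0},{"tx":0,"ty":0,"tz":-20,"roll":0},{"tx":0,"ty":0,"tz":-10,"roll":0},{"tx":0,"ty":0,"tz":0,"roll":0}]'; python3 -c "
from h import *
print(rel((.614,-.1095)))"
```

```text
t: 3.43
tool_pos: [0.412, -0.3731, 0.1994]
tool_rot: [3.138, -0.0, 0.005]
contact_force: [0.1, -0.6, -1.2]
opening: 0.0555
grip_force: 52.9
[ 202.  -263.6   -0.4]
```

```bash
python3 -m handwheel '[{"tx":8,"ty":-11,"tz":0,"roll":0},{"tx":16,"ty":-22,"tz":0,"roll":0},{"tx":22,"ty":-29,"tz":0,"roll":0},{"tx":22,"ty":-29,"tz":0,"roll":0},{"tx":22,"ty":-29,"tz":0,"roll":0},{"tx":22,"ty":-29,"tz":0,"roll":0},{"tx":22,"ty":-29,"tz":0,"roll":0},{"tx":22,"ty":-29,"tz":0,"roll":0},{"tx":22,"ty":-28,"tz":0,"roll":0},{"tx":16,"ty":-20,"tz":0,"roll":0},{"tx":8,"ty":-9,"tz":0,"roll":0},{"tx":0,"ty":0,"tz":0,"roll":0}]';python3 -m handwheel '[{"tx":0,"ty":0,"tz":0,"roll":0},{"tx":0,"ty":0,"tz":0,"roll":0}]'; python3 -c "
from h import *
print(rel((.614,-.1095)))
p,d=optics.get_image('scene');cv2.imwrite('pics/s1.png',p[:,:,::-1])"
```

```text
t: 4.43
tool_pos: [0.6132, -0.1052, 0.1937]
tool_rot: [-3.14, -0.005, 0.006]
contact_force: [-0.2, 0.0, -1.4]
opening: 0.055
grip_force: 53.1
t: 4.6
tool_pos: [0.612, -0.1087, 0.195]
tool_rot: [-3.141, 0.001, 0.004]
contact_force: [-0.6, -0.1, -1.8]
opening: 0.0553
grip_force: 53.1
[ 2.   0.8 -0. ]
```

View pics/s1.png

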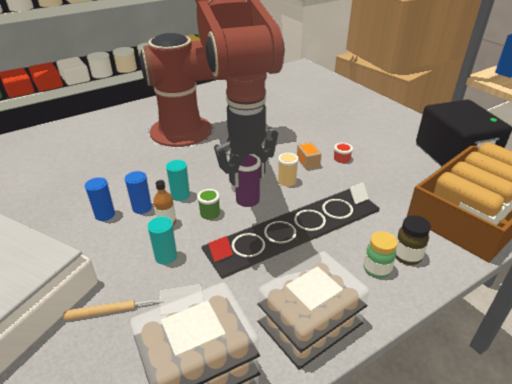

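The purple pot hangs upright in the gripper at (248,180). I lower it onto the ring beside the red tag.

```bash
python3 -m handwheel '[{"tx":2,"ty":0,"tz":12,"roll":0},{"tx":0,"ty":1,"tz":22,"roll":0},{"tx":0,"ty":0,"tz":25,"roll":0},{"tx":0,"ty":0,"tz":25,"roll":0},{"tx":0,"ty":0,"tz":20,"roll":0},{"tx":0,"ty":0,"tz":14,"roll":0},{"tx":0,"ty":0,"tz":8,"roll":0},{"tx":0,"ty":0,"tz":0,"roll":0},{"tx":0,"ty":0,"tz":0,"roll":0}]';python3 -m handwheel '[{"tx":0,"ty":0,"tz":2,"roll":0},{"tx":0,"ty":0,"tz":2,"roll":0},{"tx":0,"ty":0,"tz":0,"roll":0},{"tx":0,"ty":0,"tz":0,"roll":0}]'
```

```text
t: 5.4
tool_pos: [0.6153, -0.1096, 0.0706]
tool_rot: [3.141, -0.001, 0.001]
contact_force: [-0.5, -0.4, -1.6]
opening: 0.0549
grip_force: 53.1
t: 5.73
tool_pos: [0.6155, -0.1092, 0.067]
tool_rot: [3.141, -0.0, 0.002]
contact_force: [-1.0, 0.5, -1.3]
opening: 0.0551
grip_force: 53.1
```

```bash
python3 -m handwheel '[{"tx":0,"ty":0,"tz":3,"roll":0},{"tx":0,"ty":0,"tz":2,"roll":0},{"tx":0,"ty":0,"tz":0,"roll":0},{"tx":0,"ty":0,"tz":0,"roll":0}]';python3 -m handwheel '[{"tx":0,"ty":0,"tz":2,"roll":0},{"tx":0,"ty":0,"tz":0,"roll":0},{"tx":0,"ty":0,"tz":0,"roll":0}]'
```

```text
t: 6.07
tool_pos: [0.6149, -0.1091, 0.061]
tool_rot: [-3.141, 0.0, 0.001]
contact_force: [0.1, -0.7, -2.1]
opening: 0.0551
grip_force: 53.1
t: 6.32
tool_pos: [0.6155, -0.1092, 0.0606]
tool_rot: [3.141, -0.0, 0.001]
contact_force: [-3.0, 2.0, 5.5]
opening: 0.0555
grip_force: 53.1
```

Contact (+5.5 N). I release with a partial opening and retract.

```bash
python3 -m handwheel '[{"tx":0,"ty":0,"tz":0,"roll":0},{"tx":0,"ty":0,"tz":0,"roll":0},{"tx":0,"ty":0,"tz":0,"roll":0},{"tx":0,"ty":0,"tz":0,"roll":0},{"tx":0,"ty":0,"tz":0,"roll":0}]' 72;python3 -m handwheel '[{"tx":0,"ty":0,"tz":-10,"roll":0},{"tx":0,"ty":0,"tz":-20,"roll":0},{"tx":0,"ty":0,"tz":-25,"roll":0},{"tx":0,"ty":0,"tz":-25,"roll":0},{"tx":0,"ty":0,"tz":-25,"roll":0},{"tx":0,"ty":0,"tz":-15,"roll":0},{"tx":0,"ty":0,"tz":0,"roll":0}]' ; python3 -c "
from h import *
print(rel((.443,.1315)))"
```

```text
t: 6.73
tool_pos: [0.615, -0.1092, 0.0591]
tool_rot: [-3.142, 0.0, 0.0]
contact_force: [0.5, -0.4, 0.3]
opening: 0.0721
grip_force: 0.0
t: 7.32
tool_pos: [0.6177, -0.1099, 0.185]
tool_rot: [3.139, -0.0, 0.013]
contact_force: [1.1, -0.7, 0.7]
opening: 0.0719
grip_force: 0.0
[-174.7 -241.4   -2.1]
```

```bash
python3 -m handwheel '[{"tx":-12,"ty":-17,"tz":0,"roll":0},{"tx":-20,"ty":-28,"tz":0,"roll":0},{"tx":-20,"ty":-28,"tz":0,"roll":0},{"tx":-20,"ty":-28,"tz":0,"roll":0},{"tx":-20,"ty":-28,"tz":0,"roll":0},{"tx":-20,"ty":-28,"tz":0,"roll":0},{"tx":-20,"ty":-28,"tz":0,"roll":0},{"tx":-20,"ty":-28,"tz":0,"roll":0},{"tx":-20,"ty":-28,"tz":0,"roll":0},{"tx":0,"ty":0,"tz":0,"roll":0},{"tx":0,"ty":0,"tz":0,"roll":0},{"tx":0,"ty":0,"tz":0,"roll":0}]' 85;python3 -c "
from h import *
print(rel((.443,.1315)))
p,d=optics.get_image('top')
u,v=px('top',(.6145,-.1095,.114)).round().astype(int)
print(disc(p,d,'top',(u,v),.114),px('top',(.6145,-.1095,.114)))"
```

```text
t: 8.32
tool_pos: [0.4428, 0.1317, 0.1784]
tool_rot: [3.141, 0.0, -0.002]
contact_force: [0.4, -0.0, 0.7]
opening: 0.085
grip_force: 0.0
[ 0.2  0.2 -0. ]
(array([ 0.61456309, -0.10833816]), array([ 0.61460957, -0.10813849]), 10.512767791748047, np.int64(336), np.float64(0.11450654792017875)) [294.80953106 144.52068076]
```

Purple is placed within about 1 mm. Next is cream.

```bash
python3 -m handwheel '[{"tx":0,"ty":0,"tz":15,"roll":0},{"tx":0,"ty":0,"tz":25,"roll":0},{"tx":0,"ty":0,"tz":28,"roll":0},{"tx":0,"ty":0,"tz":28,"roll":0},{"tx":0,"ty":0,"tz":25,"roll":0},{"tx":0,"ty":0,"tz":16,"roll":0},{"tx":0,"ty":0,"tz":6,"roll":0},{"tx":0,"ty":0,"tz":0,"roll":0},{"tx":0,"ty":0,"tz":0,"roll":0}]'; python3 -m handwheel '[{"tx":0,"ty":0,"tz":0,"roll":0},{"tx":0,"ty":0,"tz":0,"roll":0},{"tx":0,"ty":0,"tz":0,"roll":0},{"tx":0,"ty":0,"tz":0,"roll":0},{"tx":0,"ty":0,"tz":0,"roll":0},{"tx":0,"ty":0,"tz":0,"roll":0},{"tx":0,"ty":0,"tz":0,"roll":0},{"tx":0,"ty":0,"tz":0,"roll":0}]' 45 50
python3 -m handwheel '[{"tx":0,"ty":0,"tz":-8,"roll":0},{"tx":0,"ty":0,"tz":-15,"roll":0},{"tx":0,"ty":0,"tz":-22,"roll":0},{"tx":0,"ty":0,"tz":-25,"roll":0},{"tx":0,"ty":0,"tz":-25,"roll":0},{"tx":0,"ty":0,"tz":-25,"roll":0},{"tx":0,"ty":0,"tz":-20,"roll":0},{"tx":0,"ty":0,"tz":-10,"roll":0},{"tx":0,"ty":0,"tz":0,"roll":0},{"tx":0,"ty":0,"tz":0,"roll":0}]'; python3 -c "
from h import *
print(rel((.619,-.0193)))"
```

```text
t: 9.12
tool_pos: [0.4439, 0.1313, 0.0367]
tool_rot: [3.142, -0.002, 0.0]
contact_force: [0.3, -0.2, 0.4]
opening: 0.0849
grip_force: 0.0
t: 9.78
tool_pos: [0.4447, 0.132, 0.0381]
tool_rot: [-3.142, 0.0, -0.005]
contact_force: [-0.3, 0.6, 6.0]
opening: 0.055
grip_force: 53.1
t: 10.62
tool_pos: [0.4428, 0.1319, 0.1858]
tool_rot: [3.142, -0.0, -0.001]
contact_force: [0.8, -0.3, -2.1]
opening: 0.055
grip_force: 53.1
[ 1.762e+02  1.511e+02 -1.000e-01]
```

```bash
python3 -m handwheel '[{"tx":10,"ty":8,"tz":0,"roll":0},{"tx":18,"ty":16,"tz":0,"roll":0},{"tx":24,"ty":21,"tz":0,"roll":0},{"tx":24,"ty":21,"tz":0,"roll":0},{"tx":24,"ty":21,"tz":0,"roll":0},{"tx":24,"ty":21,"tz":0,"roll":0},{"tx":24,"ty":20,"tz":0,"roll":0},{"tx":18,"ty":15,"tz":0,"roll":0},{"tx":10,"ty":8,"tz":0,"roll":0},{"tx":0,"ty":0,"tz":0,"roll":0},{"tx":0,"ty":0,"tz":0,"roll":0},{"tx":0,"ty":0,"tz":0,"roll":0}]';python3 -c "
from h import *
print(rel((.619,-.0193)))"
```

```text
t: 11.62
tool_pos: [0.618, -0.0185, 0.1851]
tool_rot: [-3.141, -0.001, 0.004]
contact_force: [1.0, 0.5, -1.2]
opening: 0.0551
grip_force: 53.3
[ 1.   0.8 -0. ]
```

```bash
python3 -m handwheel '[{"tx":1,"ty":1,"tz":12,"roll":0},{"tx":0,"ty":0,"tz":22,"roll":0},{"tx":0,"ty":0,"tz":25,"roll":0},{"tx":0,"ty":0,"tz":25,"roll":0},{"tx":0,"ty":0,"tz":22,"roll":0},{"tx":0,"ty":0,"tz":14,"roll":0},{"tx":0,"ty":0,"tz":8,"roll":0},{"tx":0,"ty":0,"tz":3,"roll":0},{"tx":0,"ty":0,"tz":0,"roll":0},{"tx":0,"ty":0,"tz":0,"roll":0}]';python3 -m handwheel '[{"tx":0,"ty":0,"tz":2,"roll":0},{"tx":0,"ty":0,"tz":1,"roll":0},{"tx":0,"ty":0,"tz":0,"roll":0},{"tx":0,"ty":0,"tz":0,"roll":0}]'
```

```text
t: 12.45
tool_pos: [0.6211, -0.0202, 0.0567]
tool_rot: [3.141, 0.0, 0.004]
contact_force: [-0.1, -0.3, -0.8]
opening: 0.0551
grip_force: 53.2
t: 12.78
tool_pos: [0.6204, -0.0202, 0.0528]
tool_rot: [3.142, -0.0, 0.001]
contact_force: [0.0, 0.3, -1.7]
opening: 0.0551
grip_force: 53.3
```

```bash
python3 -m handwheel '[{"tx":0,"ty":0,"tz":2,"roll":0},{"tx":0,"ty":0,"tz":1,"roll":0},{"tx":0,"ty":0,"tz":0,"roll":0},{"tx":0,"ty":0,"tz":0,"roll":0}]';python3 -m handwheel '[{"tx":0,"ty":0,"tz":1,"roll":0},{"tx":0,"ty":0,"tz":0,"roll":0},{"tx":0,"ty":0,"tz":0,"roll":0}]'
```

```text
t: 13.12
tool_pos: [0.6205, -0.0202, 0.0502]
tool_rot: [3.142, -0.0, 0.001]
contact_force: [-2.0, 1.1, 5.0]
opening: 0.0552
grip_force: 53.6
t: 13.37
tool_pos: [0.6206, -0.0202, 0.0502]
tool_rot: [3.142, -0.0, 0.001]
contact_force: [-5.1, 1.8, 9.8]
opening: 0.0551
grip_force: 54.0
```

```bash
python3 -m handwheel '[{"tx":0,"ty":0,"tz":0,"roll":0},{"tx":0,"ty":0,"tz":0,"roll":0},{"tx":0,"ty":0,"tz":0,"roll":0},{"tx":0,"ty":0,"tz":0,"roll":0},{"tx":0,"ty":0,"tz":0,"roll":0}]' 70;python3 -m handwheel '[{"tx":0,"ty":0,"tz":-10,"roll":0},{"tx":0,"ty":0,"tz":-20,"roll":0},{"tx":0,"ty":0,"tz":-25,"roll":0},{"tx":0,"ty":0,"tz":-25,"roll":0},{"tx":0,"ty":0,"tz":-25,"roll":0},{"tx":0,"ty":0,"tz":-20,"roll":0},{"tx":0,"ty":0,"tz":-8,"roll":0},{"tx":0,"ty":0,"tz":0,"roll":0}]'
python3 -m handwheel '[{"tx":-12,"ty":7,"tz":0,"roll":0},{"tx":-20,"ty":12,"tz":0,"roll":0},{"tx":-24,"ty":15,"tz":0,"roll":0},{"tx":-24,"ty":15,"tz":0,"roll":0},{"tx":-24,"ty":15,"tz":0,"roll":0},{"tx":-24,"ty":15,"tz":0,"roll":0},{"tx":-24,"ty":15,"tz":0,"roll":0},{"tx":-20,"ty":11,"tz":0,"roll":0},{"tx":0,"ty":0,"tz":0,"roll":0},{"tx":0,"ty":0,"tz":0,"roll":0},{"tx":0,"ty":0,"tz":0,"roll":0}]' 85;python3 -c "
from h import *
print(rel((.4483,-.1253)))
p,d=optics.get_image('top')
for P in((.614,-.1095,.114),(.619,-.0193,.092)):
  u,v=px('top',P).round().astype(int)
  print(disc(p,d,'top',(u,v),P[2]))"
```

```text
t: 13.78
tool_pos: [0.62, -0.0202, 0.0479]
tool_rot: [-3.142, 0.0, 0.001]
contact_force: [-0.2, 0.4, 0.3]
opening: 0.0698
grip_force: 0.0
t: 14.45
tool_pos: [0.6218, -0.0205, 0.1849]
tool_rot: [3.141, -0.0, 0.009]
contact_force: [0.5, -0.4, 0.6]
opening: 0.07
grip_force: 0.0
t: 15.37
tool_pos: [0.4479, -0.1249, 0.1803]
tool_rot: [-3.141, 0.001, 0.002]
contact_force: [-0.1, -0.5, 0.7]
opening: 0.0851
grip_force: 0.0
[ 0.4  0.4 -0. ]
(array([ 0.61471687, -0.10776205]), array([ 0.61474124, -0.10803419]), 10.469664573669434, np.int64(337), np.float64(0.11460892471142241))
(array([ 0.61900429, -0.01929008]), array([ 0.61863331, -0.01891968]), 10.315851211547852, np.int64(327), np.float64(0.09270281066864947))
```

Cream is on target. Next is green.

```bash
python3 -m handwheel '[{"tx":0,"ty":0,"tz":15,"roll":0},{"tx":0,"ty":0,"tz":25,"roll":0},{"tx":0,"ty":0,"tz":30,"roll":0},{"tx":0,"ty":0,"tz":30,"roll":0},{"tx":0,"ty":0,"tz":27,"roll":0},{"tx":0,"ty":0,"tz":20,"roll":0},{"tx":0,"ty":0,"tz":10,"roll":0},{"tx":0,"ty":0,"tz":0,"roll":0},{"tx":0,"ty":0,"tz":0,"roll":0}]'; python3 -m handwheel '[{"tx":0,"ty":0,"tz":0,"roll":0},{"tx":0,"ty":0,"tz":0,"roll":0},{"tx":0,"ty":0,"tz":0,"roll":0},{"tx":0,"ty":0,"tz":0,"roll":0},{"tx":0,"ty":0,"tz":0,"roll":0},{"tx":0,"ty":0,"tz":0,"roll":0},{"tx":0,"ty":0,"tz":0,"roll":0},{"tx":0,"ty":0,"tz":0,"roll":0}]' 45 50
python3 -m handwheel '[{"tx":0,"ty":0,"tz":-8,"roll":0},{"tx":0,"ty":0,"tz":-15,"roll":0},{"tx":0,"ty":0,"tz":-22,"roll":0},{"tx":0,"ty":0,"tz":-25,"roll":0},{"tx":0,"ty":0,"tz":-25,"roll":0},{"tx":0,"ty":0,"tz":-25,"roll":0},{"tx":0,"ty":0,"tz":-20,"roll":0},{"tx":0,"ty":0,"tz":-10,"roll":0},{"tx":0,"ty":0,"tz":0,"roll":0},{"tx":0,"ty":0,"tz":0,"roll":0}]'; python3 -c "
from h import *
print(rel((.624,.0707)))"
```

```text
t: 16.17
tool_pos: [0.4485, -0.1249, 0.0244]
tool_rot: [-3.141, -0.001, 0.001]
contact_force: [0.1, -0.1, 1.0]
opening: 0.0847
grip_force: 0.0
t: 16.83
tool_pos: [0.4498, -0.1259, 0.0264]
tool_rot: [3.14, -0.0, 0.006]
contact_force: [0.8, 0.3, 7.0]
opening: 0.0549
grip_force: 53.2
t: 17.67
tool_pos: [0.4479, -0.1251, 0.174]
tool_rot: [3.142, -0.0, -0.0]
contact_force: [-0.6, 0.5, -1.4]
opening: 0.0547
grip_force: 52.9
[ 176.1 -195.8   -0. ]
```

```bash
python3 -m handwheel '[{"tx":10,"ty":-12,"tz":0,"roll":0},{"tx":18,"ty":-20,"tz":0,"roll":0},{"tx":24,"ty":-27,"tz":0,"roll":0},{"tx":24,"ty":-27,"tz":0,"roll":0},{"tx":24,"ty":-27,"tz":0,"roll":0},{"tx":24,"ty":-27,"tz":0,"roll":0},{"tx":24,"ty":-27,"tz":0,"roll":0},{"tx":18,"ty":-18,"tz":0,"roll":0},{"tx":10,"ty":-11,"tz":0,"roll":0},{"tx":0,"ty":0,"tz":0,"roll":0},{"tx":0,"ty":0,"tz":0,"roll":0},{"tx":0,"ty":0,"tz":0,"roll":0}]';python3 -c "
from h import *
print(rel((.624,.0707)))"
python3 -m handwheel '[{"tx":0,"ty":0,"tz":12,"roll":0},{"tx":0,"ty":0,"tz":22,"roll":0},{"tx":0,"ty":0,"tz":25,"roll":0},{"tx":0,"ty":0,"tz":25,"roll":0},{"tx":0,"ty":0,"tz":20,"roll":0},{"tx":0,"ty":0,"tz":12,"roll":0},{"tx":0,"ty":0,"tz":8,"roll":0},{"tx":0,"ty":0,"tz":3,"roll":0},{"tx":0,"ty":0,"tz":0,"roll":0},{"tx":0,"ty":0,"tz":0,"roll":0}]';python3 -c "
from h import *
print(rel((.624,.0707)))"
```

```text
t: 18.67
tool_pos: [0.6227, 0.0703, 0.1722]
tool_rot: [3.141, -0.001, -0.006]
contact_force: [0.5, -0.1, -0.9]
opening: 0.0547
grip_force: 53.1
[ 1.3 -0.4 -0. ]
t: 19.5
tool_pos: [0.625, 0.0707, 0.0486]
tool_rot: [3.142, -0.001, 0.003]
contact_force: [0.5, -0.6, -1.2]
opening: 0.0547
grip_force: 53.1
[-1. -0. -0.]
```

```bash
python3 -m handwheel '[{"tx":0,"ty":0,"tz":4,"roll":0},{"tx":0,"ty":0,"tz":3,"roll":0},{"tx":0,"ty":0,"tz":0,"roll":0},{"tx":0,"ty":0,"tz":0,"roll":0}]';python3 -m handwheel '[{"tx":0,"ty":0,"tz":2,"roll":0},{"tx":0,"ty":0,"tz":1,"roll":0},{"tx":0,"ty":0,"tz":0,"roll":0},{"tx":0,"ty":0,"tz":0,"roll":0}]'
```

```text
t: 19.83
tool_pos: [0.6241, 0.0709, 0.0403]
tool_rot: [3.142, -0.0, -0.0]
contact_force: [-0.3, 0.0, -1.4]
opening: 0.0548
grip_force: 53.1
t: 20.17
tool_pos: [0.6246, 0.0709, 0.0385]
tool_rot: [-3.142, 0.0, -0.001]
contact_force: [-2.8, 0.5, 6.3]
opening: 0.0548
grip_force: 53.3
```

```bash
python3 -m handwheel '[{"tx":0,"ty":0,"tz":0,"roll":0},{"tx":0,"ty":0,"tz":0,"roll":0},{"tx":0,"ty":0,"tz":0,"roll":0},{"tx":0,"ty":0,"tz":0,"roll":0},{"tx":0,"ty":0,"tz":0,"roll":0}]' 70;python3 -m handwheel '[{"tx":0,"ty":0,"tz":-10,"roll":0},{"tx":0,"ty":0,"tz":-20,"roll":0},{"tx":0,"ty":0,"tz":-25,"roll":0},{"tx":0,"ty":0,"tz":-25,"roll":0},{"tx":0,"ty":0,"tz":-25,"roll":0},{"tx":0,"ty":0,"tz":-22,"roll":0},{"tx":0,"ty":0,"tz":-10,"roll":0},{"tx":0,"ty":0,"tz":0,"roll":0}]'
python3 -m handwheel '[{"tx":-10,"ty":-15,"tz":0,"roll":0},{"tx":-18,"ty":-27,"tz":0,"roll":0},{"tx":-21,"ty":-32,"tz":0,"roll":0},{"tx":-21,"ty":-32,"tz":0,"roll":0},{"tx":-21,"ty":-32,"tz":0,"roll":0},{"tx":-21,"ty":-32,"tz":0,"roll":0},{"tx":-21,"ty":-32,"tz":0,"roll":0},{"tx":-21,"ty":-32,"tz":0,"roll":0},{"tx":-18,"ty":-27,"tz":0,"roll":0},{"tx":-10,"ty":-14,"tz":0,"roll":0},{"tx":0,"ty":0,"tz":0,"roll":0},{"tx":0,"ty":0,"tz":0,"roll":0}]' 85;python3 -m handwheel '[{"tx":0,"ty":0,"tz":0,"roll":0},{"tx":0,"ty":0,"tz":0,"roll":0}]';python3 -c "
from h import *
print(rel((.442,.3457)))
p,d=optics.get_image('top')
for P in((.614,-.1095,.114),(.619,-.0193,.092),(.624,.0707,.072)):
  u,v=px('top',P).round().astype(int)
  print(disc(p,d,'top',(u,v),P[2]))"
```

```text
t: 20.58
tool_pos: [0.6244, 0.071, 0.0375]
tool_rot: [-3.141, 0.0, -0.001]
contact_force: [0.1, 2.2, 2.8]
opening: 0.0702
grip_force: 0.9
t: 21.25
tool_pos: [0.6259, 0.0706, 0.1782]
tool_rot: [3.141, -0.001, 0.01]
contact_force: [0.1, -0.7, -0.7]
opening: 0.0697
grip_force: 0.0
t: 22.25
tool_pos: [0.4402, 0.346, 0.172]
tool_rot: [3.139, 0.004, -0.005]
contact_force: [-0.5, -0.4, 1.2]
opening: 0.0851
grip_force: 0.0
t: 22.42
tool_pos: [0.4422, 0.3449, 0.1734]
tool_rot: [3.141, -0.002, -0.002]
contact_force: [-0.4, -0.3, 0.4]
opening: 0.0851
grip_force: 0.0
[-0.2 -0.8 -0. ]
(array([ 0.61490309, -0.1080525 ]), array([ 0.61470716, -0.10823409]), 10.393786430358887, np.int64(336), np.float64(0.1145127377690555))
(array([ 0.61900429, -0.01929008]), array([ 0.61876105, -0.01893664]), 10.315851211547852, np.int64(323), np.float64(0.09261400870815377))
(array([0.622873  , 0.07155754]), array([0.62270706, 0.07157269]), 10.068864822387695, np.int64(320), np.float64(0.07248851040719953))
```

Three pots are placed. Next is red.

```bash
python3 -m handwheel '[{"tx":0,"ty":-1,"tz":15,"roll":0},{"tx":0,"ty":0,"tz":25,"roll":0},{"tx":0,"ty":0,"tz":30,"roll":0},{"tx":0,"ty":0,"tz":30,"roll":0},{"tx":0,"ty":0,"tz":27,"roll":0},{"tx":0,"ty":0,"tz":20,"roll":0},{"tx":0,"ty":0,"tz":10,"roll":0},{"tx":0,"ty":0,"tz":4,"roll":0},{"tx":0,"ty":0,"tz":0,"roll":0},{"tx":0,"ty":0,"tz":0,"roll":0}]'; python3 -m handwheel '[{"tx":0,"ty":0,"tz":0,"roll":0},{"tx":0,"ty":0,"tz":0,"roll":0},{"tx":0,"ty":0,"tz":0,"roll":0},{"tx":0,"ty":0,"tz":0,"roll":0},{"tx":0,"ty":0,"tz":0,"roll":0},{"tx":0,"ty":0,"tz":0,"roll":0},{"tx":0,"ty":0,"tz":0,"roll":0},{"tx":0,"ty":0,"tz":0,"roll":0}]' 45 50
python3 -m handwheel '[{"tx":0,"ty":0,"tz":-8,"roll":0},{"tx":0,"ty":0,"tz":-15,"roll":0},{"tx":0,"ty":0,"tz":-22,"roll":0},{"tx":0,"ty":0,"tz":-25,"roll":0},{"tx":0,"ty":0,"tz":-25,"roll":0},{"tx":0,"ty":0,"tz":-25,"roll":0},{"tx":0,"ty":0,"tz":-20,"roll":0},{"tx":0,"ty":0,"tz":-10,"roll":0},{"tx":0,"ty":0,"tz":0,"roll":0},{"tx":0,"ty":0,"tz":0,"roll":0}]'; python3 -c "
from h import *
print(rel((.629,.1605)))"
```

```text
t: 23.3
tool_pos: [0.4434, 0.3472, 0.0146]
tool_rot: [-3.14, 0.001, -0.003]
contact_force: [0.1, -0.3, -0.6]
opening: 0.0849
grip_force: 0.0
t: 23.97
tool_pos: [0.4435, 0.3477, 0.0152]
tool_rot: [-3.14, 0.0, -0.004]
contact_force: [-0.6, -0.4, 5.9]
opening: 0.0543
grip_force: 53.5
t: 24.8
tool_pos: [0.4419, 0.3468, 0.163]
tool_rot: [3.142, -0.0, -0.0]
contact_force: [-0.3, 0.1, -1.1]
opening: 0.0548
grip_force: 53.1
[187.1 186.2  -0. ]
```

```bash
python3 -m handwheel '[{"tx":10,"ty":10,"tz":0,"roll":0},{"tx":19,"ty":19,"tz":0,"roll":0},{"tx":26,"ty":26,"tz":0,"roll":0},{"tx":26,"ty":26,"tz":0,"roll":0},{"tx":26,"ty":26,"tz":0,"roll":0},{"tx":26,"ty":26,"tz":0,"roll":0},{"tx":26,"ty":25,"tz":0,"roll":0},{"tx":19,"ty":19,"tz":0,"roll":0},{"tx":9,"ty":9,"tz":0,"roll":0},{"tx":0,"ty":0,"tz":0,"roll":0},{"tx":0,"ty":0,"tz":0,"roll":0},{"tx":0,"ty":0,"tz":0,"roll":0}]';python3 -c "
from h import *
print(rel((.629,.1605)))"
python3 -m handwheel '[{"tx":0,"ty":0,"tz":12,"roll":0},{"tx":0,"ty":0,"tz":22,"roll":0},{"tx":0,"ty":0,"tz":25,"roll":0},{"tx":0,"ty":0,"tz":25,"roll":0},{"tx":0,"ty":0,"tz":20,"roll":0},{"tx":0,"ty":0,"tz":12,"roll":0},{"tx":0,"ty":0,"tz":8,"roll":0},{"tx":0,"ty":0,"tz":3,"roll":0},{"tx":0,"ty":0,"tz":0,"roll":0},{"tx":0,"ty":0,"tz":0,"roll":0},{"tx":0,"ty":0,"tz":0,"roll":0}]';python3 -c "
from h import *
print(rel((.629,.1605)))"
```

```text
t: 25.8
tool_pos: [0.6279, 0.1614, 0.162]
tool_rot: [-3.141, -0.001, 0.004]
contact_force: [0.5, 0.3, -0.8]
opening: 0.0548
grip_force: 53.1
[ 1.1  0.9 -0. ]
t: 26.72
tool_pos: [0.6304, 0.1611, 0.0381]
tool_rot: [-3.141, 0.0, -0.005]
contact_force: [-0.4, 0.2, -0.4]
opening: 0.0547
grip_force: 53.1
[-1.4  0.6 -0. ]
```

```bash
python3 -m handwheel '[{"tx":-1,"ty":0,"tz":4,"roll":0},{"tx":0,"ty":0,"tz":4,"roll":0},{"tx":0,"ty":0,"tz":0,"roll":0},{"tx":0,"ty":0,"tz":0,"roll":0}]';python3 -m handwheel '[{"tx":0,"ty":0,"tz":2,"roll":0},{"tx":0,"ty":0,"tz":1,"roll":0},{"tx":0,"ty":0,"tz":0,"roll":0},{"tx":0,"ty":0,"tz":0,"roll":0}]'
```

```text
t: 27.05
tool_pos: [0.6278, 0.1607, 0.0279]
tool_rot: [3.142, -0.0, -0.001]
contact_force: [0.4, -0.2, -1.1]
opening: 0.0546
grip_force: 53.1
t: 27.38
tool_pos: [0.6288, 0.1609, 0.0272]
tool_rot: [-3.142, 0.0, -0.001]
contact_force: [-4.9, -1.8, 7.4]
opening: 0.0545
grip_force: 53.7
```

```bash
python3 -m handwheel '[{"tx":0,"ty":0,"tz":0,"roll":0},{"tx":0,"ty":0,"tz":0,"roll":0},{"tx":0,"ty":0,"tz":0,"roll":0},{"tx":0,"ty":0,"tz":0,"roll":0},{"tx":0,"ty":0,"tz":0,"roll":0}]' 70;python3 -m handwheel '[{"tx":0,"ty":0,"tz":-10,"roll":0},{"tx":0,"ty":0,"tz":-20,"roll":0},{"tx":0,"ty":0,"tz":-25,"roll":0},{"tx":0,"ty":0,"tz":-25,"roll":0},{"tx":0,"ty":0,"tz":-25,"roll":0},{"tx":0,"ty":0,"tz":-25,"roll":0},{"tx":0,"ty":0,"tz":-20,"roll":0},{"tx":0,"ty":0,"tz":-5,"roll":0},{"tx":0,"ty":0,"tz":0,"roll":0}]'
python3 -m handwheel '[{"tx":-20,"ty":0,"tz":-10,"roll":0},{"tx":-25,"ty":0,"tz":-10,"roll":0},{"tx":-25,"ty":0,"tz":-10,"roll":0},{"tx":-25,"ty":0,"tz":-10,"roll":0},{"tx":-25,"ty":0,"tz":-10,"roll":0},{"tx":-25,"ty":0,"tz":-5,"roll":0},{"tx":0,"ty":0,"tz":0,"roll":0},{"tx":0,"ty":0,"tz":0,"roll":0},{"tx":0,"ty":0,"tz":0,"roll":0},{"tx":0,"ty":0,"tz":0,"roll":0}]';python3 -c "
from h import *
p,d=optics.get_image('top');cv2.imwrite('pics/tend.png',p[:,:,::-1])
for P in((.614,-.1095,.114),(.619,-.0193,.092),(.624,.0707,.072),(.629,.1605,.054),(.3969,-.0069,.085),(.4216,-.2353,.13),(.401,.2447,.05)):
  u,v=px('top',P).round().astype(int)
  print(P,disc(p,d,'top',(u,v),P[2]))"
```

```text
t: 27.8
tool_pos: [0.6286, 0.1602, 0.0254]
tool_rot: [3.141, -0.001, 0.001]
contact_force: [1.4, -4.5, 0.7]
opening: 0.0698
grip_force: 1.9
t: 28.55
tool_pos: [0.6292, 0.1616, 0.1832]
tool_rot: [-3.14, -0.001, -0.007]
contact_force: [0.4, -0.3, -0.3]
opening: 0.07
grip_force: 0.0
t: 29.38
tool_pos: [0.4833, 0.1608, 0.234]
tool_rot: [3.141, -0.001, -0.003]
contact_force: [0.0, 0.1, -0.9]
opening: 0.07
grip_force: 0.0
(0.614, -0.1095, 0.114) (array([ 0.61471687, -0.10776205]), array([ 0.61470722, -0.10804156]), 10.469664573669434, np.int64(341), np.float64(0.11444161592014655))
(0.619, -0.0193, 0.092) (array([ 0.61884835, -0.01942412]), array([ 0.61890016, -0.01921097]), 10.295537948608398, np.int64(328), np.float64(0.09266085463671717))
(0.624, 0.0707, 0.072) (array([0.62264484, 0.07132946]), array([0.62262258, 0.07146337]), 10.090776443481445, np.int64(318), np.float64(0.07260061461689651))
(0.629, 0.1605, 0.054) (array([0.62837643, 0.16046936]), array([0.63644062, 0.15178396]), 9.924817085266113, np.int64(133), np.float64(0.05480475707855736))
(0.3969, -0.0069, 0.085) (array([ 0.39623916, -0.00610817]), array([ 0.39708003, -0.0068481 ]), 6.7467780113220215, np.int64(115), np.float64(0.08398361790238952))
(0.4216, -0.2353, 0.13) (array([ 0.4216449, -0.2354722]), array([ 0.42159091, -0.23587858]), 4.5716633796691895, np.int64(66), np.float64(0.1303162191759155))
(0.401, 0.2447, 0.05) (array([0.42143291, 0.23842741]), array([0.42310685, 0.240856  ]), 9.962529182434082, np.int64(181), np.float64(0.05044072197301806))
```

View pics/tend.png

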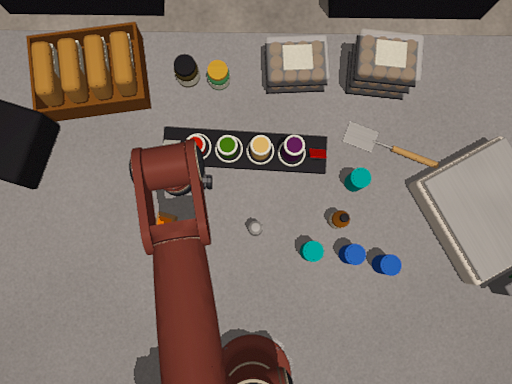

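The picture shows red, green, cream and purple at (197,145), (229,146), (261,147) and (294,145). All four are upright and centred on their rings, with purple next to the red tag at (318,154). Fits are within 2 mm; the arm hides part of red and the cracker box. The oil and shaker have not moved. I hand in.

```bash
python3 -c "
from station import ctrl
print(ctrl.finish_job())"
```

```text
the job is handed in; nothing more can be done
None
```

I handed the job in at about 29 s with all four pots upright on their rings, purple, cream, green, red from the red tag to the white. Lid fits are within 2 mm of the ring centres. The oil and shaker measured unmoved; the arm partly hid red and the cracker box in the last picture, so those two are less certain. No verdict was shown.

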